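# Pull the worn-out pack off the twin charger and post it in the drop box

## Robot

A 6-joint arm with a two-finger parallel gripper is mounted at the origin on the work surface. World frame = base frame: x ahead of the robot, y to its left, z up, the work surface at z = 0. Lengths are in mm, angles in rad, forces in N, time in s.
With the tool pointing down it reaches from about 300 to 775 mm from the base axis. Payload 14.6 kg.
Tool frame: the origin (TCP) lies midway between the tips of the shut fingers; the grasp point (between the pads) lies manip.tcp_to_grasp behind it (manip.tcp_to_grasp is the distance from the TCP to the grasp point, in mm); x points along the fingers, z is the direction in which the jaws open and shut, and the axes are right-handed (so a half turn about x gives the same grasp; the last joint's range is limited). The gripper opens to 94 mm and grips with 3 to 60 N. Pads are 16 mm wide; open, the fingers measure 119 mm over their backs; the gripper's body (75 mm by 177 mm) begins 78 mm behind the grasp point.
Start: joints at [1.109, 0.3, 1.521, -0, 1.321, -0.067], TCP at [211.539, 507.681, 205.446] pointing down, gripper open.
Joint ranges: [-3.03, 3.03], [-0.79, 2.21], [0.23, 2.52], [-1.04, 4.18], [0, 3.07], [-2.55, 2.55]. Speed limits (rad/s): [2.22, 2.22, 2.57, 3.14, 3.14, 3.14].

## Interface

Orientations are given as [roll, pitch, yaw] about the fixed x, y, z axes, in that order (R = Rz(yaw) Ry(pitch) Rx(roll)).
In Python, from cell import manip gives the robot as it stands.
- The arm moves only by the shell command python3 -m jog 'ROWS' [FORCE]. ROWS is JSON, a list of rows, each an object of numbers: "grip": the opening, from 0 (shut) to 1 (fully open); "tx", "ty", "tz": the shift along the tool's x, y, z in units of 40 mm (1.0 is 40 mm); "turn": the turn about the tool's x in units of 6 degrees (1.0 is 6 degrees). In form: [{"grip": .., "tx": .., "ty": .., "tz": .., "turn": ..}, ...]. A call has 1 to 12 rows; each row is the pose to reach, as a shift and turn from the pose commanded when the call began, along the tool's axes at that moment; what a row does not reach only later rows make up. A row lasts 1/12 s, in which the tool goes at most 41.7 mm and 7.16 degrees, less where a joint would pass 70% of its speed; a pose out of reach is approached as far as the arm can. A call with a gripper value outside its range is refused whole. The fingers move at their own pace and stop on an object; FORCE is the grip in N (left out, the last holds). Time passes only in rows, so rows that repeat a pose let the fingers close. It gives the time, the measured TCP pose, the force and the opening at its end, in the units of the state.
- manip.read_state(): the state, without advancing time (a new reading comes with each control period).
- manip.camera(name): name is "side" or "top"; returns a dict with "image" (480x640x3 uint8, red, green, blue), "fx", "fy", "cx", "cy" (pixels), "eye" and "attitude" of the camera in the world. Camera axes: x right, y up, looking along -z (the intrinsics and any distortion apply to the point x, -y, -z); pixel columns grow to the right and rows downward; lengths in mm; the calibration is good to about 2 mm. A picture is of the moment at which its call begins. There is no depth.
- manip.sign_off(): hands the job in, once; it reports no verdict.
The state is a dict: "clock": time; "joints": joint angles; "qd": joint speeds; "effort": joint torques, N m; "eef_pos": TCP position; "eef_rot": TCP orientation; "wrist_force": force on the tool from outside, world axes, zero at the start; "moment": the same for the moment, N m; "finger_gap": finger opening in mm.
Only numpy, scipy, OpenCV 4.12 (cv2) and the standard library are available. Lean on these libraries where they do the work, as an engineer would, in place of code of your own. Each camera call takes 0.05 s, during which the arm holds its last target. There are 200 camera calls.

## Task

The slim battery pack on the twin charger no longer takes a charge: squeeze its two side buttons together to free its latch, draw it off the charger, and push it through the swing flap into the drop box that hangs on the far edge of the bench, so that the pack is right inside and the flap has fallen shut behind it. Leave the large pack latched on the charger and the other things on the bench where they are.

Things in the scene. Friction and masses are not known exactly. Their poses are not given: they have to be found in the camera images.
- slim_pack_grip (a point): Point inside the slim battery pack, half-way between its two side buttons: where to squeeze. Black cordless-tool battery, 96 mm long (x), 56 mm wide (y), 54 mm high, 0.2 to 0.3 kg. Axes: x to its nose (towards the charger's terminal housing), y to its left button, z up. The point is 32 mm above the underside, 22 mm below the top, 63 mm behind the nose, 33 mm ahead of the rear end.
- slim_pack_foot (a point): Middle of the slim pack's underside, below its centre of mass; same axes. The housing starts 12 mm above it; below that a flat foot, 30 mm wide with a 42 mm wide rail flange, on which it stands and slides. On the charger two lips hold the flange: the pack can only slide straight back along its own -x, both buttons kept in for the first 22 mm; 45 mm back it is clear and can be lifted.
- slim_pack_left (a joint): Slim pack's left (+y) side button, level with the grip point: dark, ribbed, 34 mm long (x), 20 mm high, 5 mm proud of the housing (pack 66 mm wide over both released, 56 mm with both in). 0 = out, 0.005 m = fully in, flush. Spring 3 N at first, 8 N fully in. Its latch lug clears the charger's catch when in by more than 3 mm. Either button alone does not free the pack.
- slim_pack_right (a joint): Slim pack's right (-y) side button, the mirror image of the left: 0 = out, 0.005 m = fully in (towards the middle of the pack), same spring.
- charger: Grey twin-port battery charger, fixed, 135 mm deep (x), 250 mm wide (y). Origin on the bench, half-way between the ports. x points from its open front (x = -60 mm) to the terminal housing at the back (74 mm high), z up. Deck 38 mm high; the packs stand on it pointing along x, in ports at y = 65 and -65 mm, buttons centred at x = -15 mm, 70 mm above the bench. Which pack is in which port varies.
- large_pack_grip (a point): Point half-way between the side buttons of the large pack, to be left latched in the charger's other port. The gap between the two packs is 63 mm. Same axes as the slim one; black, 120 mm long, 78 mm wide (88 mm over its buttons), 84 mm high, 0.57 kg.
- drop_box: Grey sheet-steel drop box hooked on the bench's far edge, fixed. Origin at bench-top height on the edge, middle of its mouth; x points away from the robot into the box, z up. Above the bench it is a hood 148 mm wide (y), 109 mm high, from x = 2 to 210 mm; below, it hangs 240 mm deep. Hooking tabs with bolt heads, 7 mm high, lie on the bench either side of the mouth, 90 to 112 mm from its middle.
- mouth (a point): Middle of the mouth, on the bench's edge at bench-top height (place and axes of the box's origin). 140 mm wide between the cheeks, with wings 60 mm high flaring to 175 mm at x = -27 mm. The sill is 1 mm below the bench top and ends at x = 10 mm, where a slide plate drops at 45 degrees. A pack pushed along the bench nose first tips and slides in by itself once its middle is beyond about x = 15 mm.
- flap (a joint): Steel swing flap in the mouth, 134 mm wide, 90 mm high, 90 g, hung from a hinge along its top, 82 mm above the bench top and 33 mm beyond the bench's edge. 0 = hanging shut, grows to 1.5 rad as it swings inwards; it falls shut by its own weight and does not swing outwards.
- bushing_center (a point): Bystander: centre of a steel bushing standing on the bench, 48 mm across, 40 mm high.
- fixture_plate: Bystander: aluminium plate with four cap screws, 100 x 76 x 16 mm (24 mm high over the screws); origin at the centre of its underside.
- driver: Bystander: screwdriver lying on the bench, 170 mm long along its x, 26 mm high; origin under the middle of its length.
Things that resemble listed ones, but are neither listed nor needed, are in the scene too. What is shaped like the part that bears slim_pack_grip but purple is not meant.

How it is judged (in metres and radians):
On the way, in this order (a step that is already met when the one before it is completed fails the run):
1. both side buttons of the slim pack are squeezed in together while it is still home on the charger (value of joint each of slim_pack_left, slim_pack_right above 0.003 m and distance of slim_pack_grip from where it was at the start of the episode below 0.01 m), for 0.05 s.
2. the slim pack is drawn off the charger (distance of slim_pack_grip from where it was at the start of the episode above 0.08 m), for 0.05 s.
3. the slim pack, at the mouth of the drop box, swings the flap in (value of joint flap above 0.3 rad and x of slim_pack_grip in the frame of drop_box above -0.1 m and z of slim_pack_grip in the frame of drop_box below 0.08 m).
At the end, for the whole second after the job is handed in: The slim pack lies inside the drop box (its grip point more than 60 mm below bench level and within the box's walls), the flap hangs shut (within 0.08 rad), the large pack is still home on the charger (within 6 mm), and the bushing, plate and screwdriver are within 20 mm of where they were (z of slim_pack_grip in the frame of drop_box below -0.06 m and x of slim_pack_grip in the frame of drop_box between 0.02 and 0.21 m and y of slim_pack_grip in the frame of drop_box between -0.075 and 0.075 m and value of joint flap below 0.08 rad and distance of large_pack_grip from where it was at the start of the episode below 0.006 m and distance of each of bushing_center, fixture_plate, driver from where it was at the start of the episode below 0.02 m); the robot touches nothing.
It fails at once if the large pack is pulled off its place on the charger (distance of large_pack_grip from where it was at the start of the episode above 0.012 m).
It fails at once if a bystander (bushing, plate or screwdriver) is knocked away (distance of any of bushing_center, fixture_plate, driver from where it was at the start of the episode above 0.03 m).
It also fails if it takes over 54 s, if anything falls off the work surface, if the arm or the gripper's body presses on something with over 40 N, if the wrist force passes 120 N, or if a joint passes its speed limit or range.

## Working session

There is one attempt and no reset: what is moved stays moved. The work goes in short steps, Python scripts to look and compute and a shell command to move; the robot and the scene stay as the last step left them, time stands still between calls to the robot, and variables do not carry over. Pictures are saved under pics/ and viewed, about 8 in all and at most 12, crops included, and the job is handed in when it is done.

```bash
mkdir -p pics
cat > h.py <<'E'
import numpy as np, cv2
from cell import manip
from scipy.spatial.transform import Rotation as R
def rot(c):
    a=np.array(c["attitude"],float)
    return a if a.shape==(3,3) else R.from_euler('xyz',a).as_matrix()
def ray(c,u,v):
    p=np.array([(u-c["cx"])/c["fx"],(v-c["cy"])/c["fy"],1.])
    d=rot(c)@np.array([p[0],-p[1],-p[2]]); return np.array(c["eye"],float),d
def onz(c,u,v,z):
    e,d=ray(c,u,v); return e+d*(z-e[2])/d[2]
def proj(c,P):
    q=rot(c).T@(np.array(P,float)-np.array(c["eye"])); x,y,z=q[0],-q[1],-q[2]
    return c["cx"]+c["fx"]*x/z, c["cy"]+c["fy"]*y/z
def snap(n,f):
    c=manip.camera(n); cv2.imwrite(f"pics/{f}.png",c["image"][:,:,::-1]); return c
E
python3 - <<'E'
from h import *
import pickle
for n in("top","side"):
    c=snap(n,n+"0"); pickle.dump(c,open(n+"0.pkl","wb")); print({k:v for k,v in c.items() if k!="image"})
print(manip.read_state(), manip.tcp_to_grasp)
E
```

```text
{'fx': 478.58986345406737, 'fy': 478.58986345406737, 'cx': 325.9772406320691, 'cy': 246.44128877667595, 'eye': array([ 405.96286216,   50.03109044, 1474.998942  ]), 'attitude': array([ 0.08321577,  0.00192829, -1.57764937])}
{'fx': 490.7130782105479, 'fy': 490.7130782105479, 'cx': 306.4386466653769, 'cy': 239.38728792927094, 'eye': array([ 440.29675521, -783.92660572,  881.03311893]), 'attitude': array([ 0.79959832,  0.00814819, -0.12356562])}
{'clock': 0.1, 'joints': array([ 1.10939806e+00,  3.00443456e-01,  1.52152478e+00, -1.38468046e-05,
        1.32067450e+00, -6.66225595e-02]), 'qd': array([ 0.00106185, -0.00085507, -0.00118589, -0.0024635 ,  0.00282517,
        0.000696  ]), 'effort': array([-5.88285457e-04, -5.32648408e+01, -3.53275466e+01,  7.08730705e-02,
        2.35499628e-02, -9.11484358e-05]), 'eef_pos': array([211.44445863, 507.47970529, 204.9253004 ]), 'eef_rot': array([ 3.08774196,  1.56974615, -2.01941929]), 'wrist_force': array([-0.67693303,  0.27841188,  0.21786134]), 'moment': array([0.0129274 , 0.00050942, 0.01347148]), 'finger_gap': 94.08355420209612} 18.8
```

View pics/top0.png

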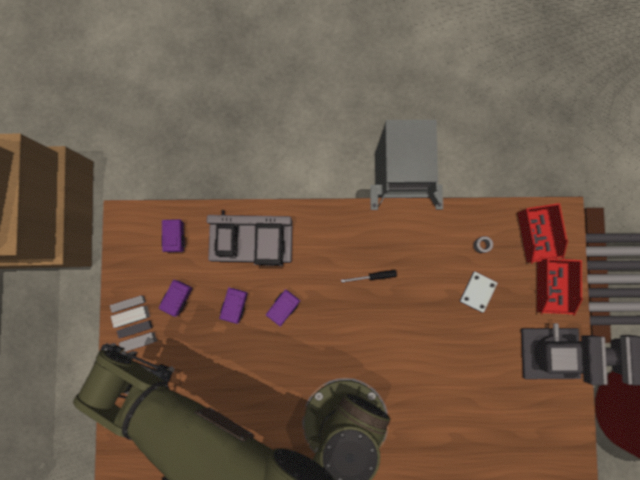

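View pics/side0.png

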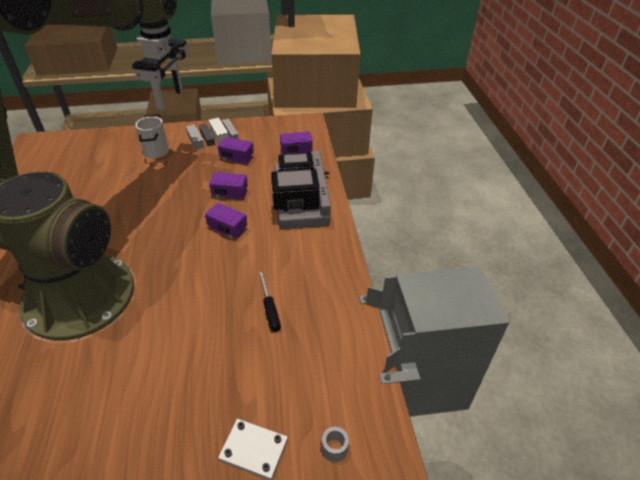

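The top view shows the slim pack in the left port (about 227,240), the large pack at (269,244), the box mouth near (408,193), the driver at (370,276), the plate at (479,291) and the bushing at (484,244). Next, enlarged crops.

Run:
```python
from h import *
import pickle
c=pickle.load(open("top0.pkl","rb")); im=c["image"][:,:,::-1]
a=cv2.resize(im[205:275,200:300],None,fx=8,fy=8,interpolation=cv2.INTER_CUBIC)
a=cv2.convertScaleAbs(a,alpha=1.8,beta=10)
for k in range(0,100,10): cv2.putText(a,str(200+k),(k*8,10),0,.35,(0,255,255)); cv2.line(a,(k*8,0),(k*8,6),(0,255,255))
for k in range(0,70,10): cv2.putText(a,str(205+k),(0,k*8+4),0,.35,(0,255,255))
cv2.imwrite("pics/ch.png",a)
b=cv2.resize(im[170:230,360:460],None,fx=8,fy=8,interpolation=cv2.INTER_CUBIC);b=cv2.convertScaleAbs(b,alpha=1.8,beta=10)
for k in range(0,100,10): cv2.putText(b,str(360+k),(k*8,10),0,.35,(0,255,255))
for k in range(0,60,10): cv2.putText(b,str(170+k),(0,k*8+4),0,.35,(0,255,255))
cv2.imwrite("pics/box.png",b)
```

```text
(no output)
```

View pics/ch.png

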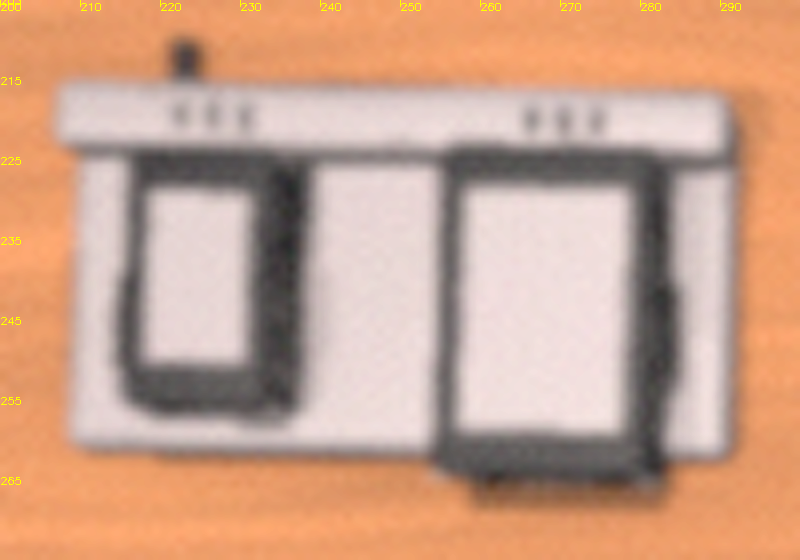

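View pics/box.png

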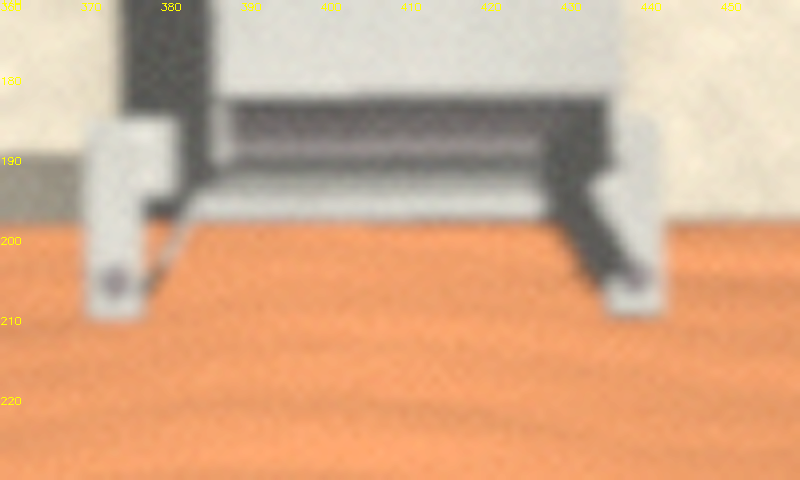

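Run:
```python
from h import *
import pickle
c=pickle.load(open("top0.pkl","rb"))
def P(n,u,v,z): p=onz(c,u,v,z); print(n,p.round(1)); return p
a=P("deckFL",208.6,260.3,38);b=P("deckFR",291.3,262,38);print(np.linalg.norm(a-b),"yaw",np.arctan2(*(a-b)[[1,0]])-np.pi/2)
a2=P("housBL",207.5,215.2,74);b2=P("housBR",291.5,216.6,74);print(np.linalg.norm(a2-b2),"yaw",np.arctan2(*(a2-b2)[[1,0]])-np.pi/2)
print("depth",np.linalg.norm((a+b-a2-b2)/2), (a+b)/2,(a2+b2)/2)
for n,q in (("labFL",(217.3,250.8)),("labFR",(231.2,250.8)),("labBL",(218.2,228)),("labBR",(232,228))): P(n,*q,92)
P("topL",216.5,235,92)
l=P("boltL",373.5,205.5,7);r=P("boltR",438.2,205,7);print((l+r)/2,np.linalg.norm(l-r),"yaw",np.arctan2(*(l-r)[[1,0]])-np.pi/2)
P("edgeL",340,197.8,0);P("edgeR",470,197.2,0);P("tabL",370,209.5,3)
P("mouthL",384,196.8,0);P("mouthR",427.5,196.8,0)
P("driver tip",341,280,5);P("driver end",397,272,13);P("driver topedge",397,270,13)
s=pickle.load(open("side0.pkl","rb"))
l=onz(s,369,296,5);r=onz(s,388,378,7);print("side bolts",l,r)
```

```text
deckFL [486.5 405.2  38. ]
deckFR [479.6 156.5  38. ]
248.811666789653 yaw -0.02751435245335676
housBL [617.9 401.4  74. ]
housBR [612.  153.1  74. ]
248.31842885805528 yaw -0.023941818222656508
depth 136.755929575114 [483.07104722 280.87308486  38.        ] [614.95428963 277.26827624  74.        ]
labFL [510.9 367.   92. ]
labFR [510.6 326.7  92. ]
labBL [577.4 365.2  92. ]
labBR [577.1 325.   92. ]
topL [556.9 369.9  92. ]
boltL [654.7 -96.1   7. ]
boltR [ 654.9 -296.6    7. ]
[ 654.7890712  -196.38626114    7.        ] 200.48380281795315 yaw 0.0006302134793532144
edgeL [680.9   7.3   0. ]
edgeR [ 679.9 -398.     0. ]
tabL [642.9 -85.5   3. ]
mouthL [ 683.1 -130.     0. ]
mouthR [ 682.1 -265.6    0. ]
driver tip [425.1   6.7   5. ]
driver end [ 448.2 -164.1   13. ]
driver topedge [ 454.3 -164.2   13. ]
side bolts [663.22733172 -91.74833432   5.        ] [ 655.46735258 -302.07651882    7.        ]
```

```bash
cat >> h.py <<'E'
def plan(T,jaw=None):
    "T: target TCP (mm), jaw: wanted yaw (rad) of jaw axis; prints shift in units of 40 mm, turn in units of 6 deg"
    s=manip.read_state(); M=R.from_euler('xyz',s["eef_rot"]).as_matrix()
    print("t",round(s["clock"],2),"pos",s["eef_pos"].round(1),"axes",M.T.round(3).tolist(),"F",s["wrist_force"].round(1),"gap",round(s["finger_gap"],1))
    print("units",(M.T@(np.array(T)-s["eef_pos"])/40).round(3))
    if jaw is not None:
        d=np.array([np.cos(jaw),np.sin(jaw),0]); v=M.T@d
        # turn about tool x carrying tool z on to d: (0,0,1)->(0,-sin,cos)
        a=np.arctan2(-v[1],v[2]); a=(a+np.pi/2)%np.pi-np.pi/2; print("turn",round(np.degrees(a)/6,3))
E
python3 -c "
from h import *
plan([529.7,344.7,150],np.pi/2-.026)"
```

```text
t 0.1 pos [211.4 507.5 204.9] axes [[-0.0, -0.001, -1.0], [-0.923, 0.385, 0.0], [0.385, 0.923, -0.001]] F [-0.7  0.3  0.2] gap 94.1
units [ 1.373 -8.91  -0.695]
turn -3.522
```

```bash
python3 -m jog '[{"grip":1,"tx":0.5,"ty":-3,"tz":-0.3,"turn":-1.5},{"grip":1,"tx":1.37,"ty":-8.9,"tz":-0.7,"turn":-3.5},{"grip":1,"tx":1.37,"ty":-8.9,"tz":-0.7,"turn":-3.5},{"grip":1,"tx":1.37,"ty":-8.9,"tz":-0.7,"turn":-3.5},{"grip":1,"tx":1.37,"ty":-8.9,"tz":-0.7,"turn":-3.5},{"grip":1,"tx":1.37,"ty":-8.9,"tz":-0.7,"turn":-3.5},{"grip":1,"tx":1.37,"ty":-8.9,"tz":-0.7,"turn":-3.5},{"grip":1,"tx":1.37,"ty":-8.9,"tz":-0.7,"turn":-3.5},{"grip":1,"tx":1.37,"ty":-8.9,"tz":-0.7,"turn":-3.5},{"grip":1,"tx":1.37,"ty":-8.9,"tz":-0.7,"turn":-3.5},{"grip":1,"tx":1.37,"ty":-8.9,"tz":-0.7,"turn":-3.5},{"grip":1,"tx":1.37,"ty":-8.9,"tz":-0.7,"turn":-3.5}]'
python3 - <<'E'
from h import *
plan([529.7,344.7,51.2],np.pi/2-.026)
c=snap("side","s1");im=c["image"][120:240,220:380,::-1]
cv2.imwrite("pics/s1c.png",cv2.convertScaleAbs(cv2.resize(im,None,fx=5,fy=5,interpolation=cv2.INTER_CUBIC),alpha=1.6))
# cross-view check: project model points
for P in([529.7,344.7,92],[592,343,92],[497,345.5,92]): print(proj(c,P))
E
```

```text
clock: 1.1
eef_pos: [528.9, 345.1, 150.3]
eef_rot: [1.878, 1.57, -2.863]
wrist_force: [-0.2, 0.5, 0.2]
finger_gap: 94.0
t 1.1 pos [528.9 345.1 150.3] axes [[-0.001, -0.0, -1.0], [-1.0, 0.028, 0.001], [0.028, 1.0, -0.0]] F [-0.2  0.5  0.2] gap 94.0
units [ 2.478 -0.022 -0.008]
turn -0.023
(np.float64(290.59449493575886), np.float64(159.26726356185048))
(np.float64(312.9373706218369), np.float64(157.86739400228947))
(np.float64(278.81805398315345), np.float64(160.02446303077267))
```

View pics/s1c.png

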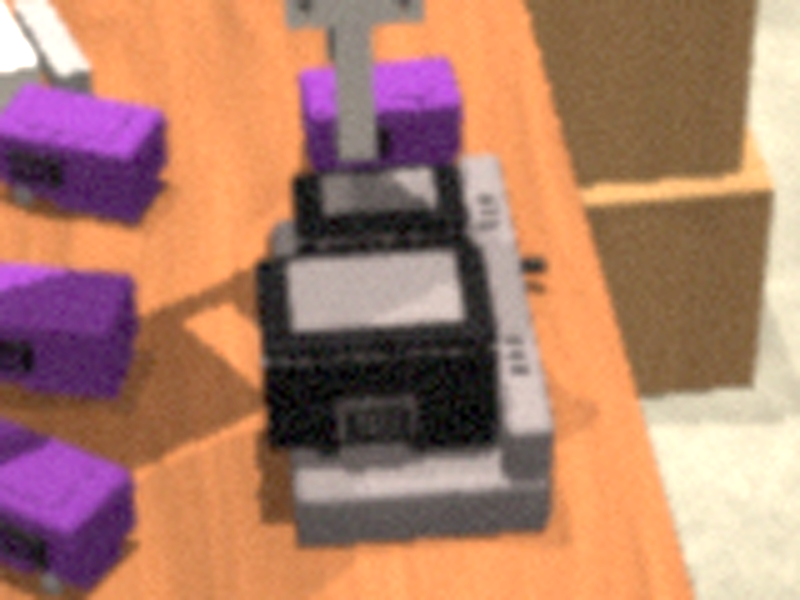

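The crop shows the slim pack's top spanning u≈279–313 (v≈160), which agrees with the projected points, so I descend and squeeze.

```bash
python3 -m jog '[{"grip":1,"tx":0.8,"ty":-0.02},{"grip":1,"tx":1.6,"ty":-0.02},{"grip":1,"tx":2.2,"ty":-0.02},{"grip":1,"tx":2.48,"ty":-0.02},{"grip":1,"tx":2.48,"ty":-0.02},{"grip":1,"tx":2.48,"ty":-0.02}]' 35
python3 -m jog '[{"grip":0},{"grip":0},{"grip":0},{"grip":0},{"grip":0},{"grip":0},{"grip":0},{"grip":0},{"grip":0},{"grip":0}]' 35
```

```text
$[0]: bad value
$[0]: bad value
```

```bash
python3 -m jog '[{"grip":1,"tx":0.8,"ty":-0.02,"tz":0,"turn":0},{"grip":1,"tx":1.6,"ty":-0.02,"tz":0,"turn":0},{"grip":1,"tx":2.2,"ty":-0.02,"tz":0,"turn":0},{"grip":1,"tx":2.48,"ty":-0.02,"tz":0,"turn":0},{"grip":1,"tx":2.48,"ty":-0.02,"tz":0,"turn":0},{"grip":1,"tx":2.48,"ty":-0.02,"tz":0,"turn":0}]' 35 &&
python3 -m jog '[{"grip":0,"tx":0,"ty":0,"tz":0,"turn":0},{"grip":0,"tx":0,"ty":0,"tz":0,"turn":0},{"grip":0,"tx":0,"ty":0,"tz":0,"turn":0},{"grip":0,"tx":0,"ty":0,"tz":0,"turn":0},{"grip":0,"tx":0,"ty":0,"tz":0,"turn":0},{"grip":0,"tx":0,"ty":0,"tz":0,"turn":0},{"grip":0,"tx":0,"ty":0,"tz":0,"turn":0},{"grip":0,"tx":0,"ty":0,"tz":0,"turn":0},{"grip":0,"tx":0,"ty":0,"tz":0,"turn":0}]' 35
```

```text
clock: 1.65
eef_pos: [530.0, 345.7, 52.5]
eef_rot: [-1.014, 1.57, 0.529]
wrist_force: [0.5, -0.1, 1.3]
finger_gap: 94.2
clock: 2.4
eef_pos: [530.4, 347.2, 52.7]
eef_rot: [-0.462, 1.566, 1.081]
wrist_force: [-2.1, 13.8, 4.1]
finger_gap: 55.9
```

```bash
python3 -m jog '[{"grip":0,"tx":0,"ty":0,"tz":0.04,"turn":0},{"grip":0,"tx":0,"ty":0.1,"tz":0.04,"turn":0},{"grip":0,"tx":0,"ty":0.25,"tz":0.04,"turn":0},{"grip":0,"tx":0,"ty":0.4,"tz":0.04,"turn":0},{"grip":0,"tx":0,"ty":0.55,"tz":0.04,"turn":0},{"grip":0,"tx":0,"ty":0.7,"tz":0.04,"turn":0},{"grip":0,"tx":0,"ty":0.85,"tz":0.04,"turn":0},{"grip":0,"tx":0,"ty":1.0,"tz":0.04,"turn":0},{"grip":0,"tx":0,"ty":1.2,"tz":0.04,"turn":0},{"grip":0,"tx":0,"ty":1.4,"tz":0.04,"turn":0},{"grip":0,"tx":0,"ty":1.4,"tz":0.04,"turn":0}]' 35
python3 - <<'E'
from h import *
plan([480,340,150],np.pi/2)
c=snap("side","s2");im=c["image"][120:240,220:380,::-1]
cv2.imwrite("pics/s2c.png",cv2.convertScaleAbs(cv2.resize(im,None,fx=4,fy=4,interpolation=cv2.INTER_CUBIC),alpha=1.6))
E
```

```text
clock: 3.32
eef_pos: [473.9, 348.3, 52.5]
eef_rot: [-1.199, 1.569, 0.344]
wrist_force: [-5.0, 1.9, 9.1]
finger_gap: 56.0
t 3.32 pos [473.9 348.3  52.5] axes [[0.002, 0.001, -1.0], [-1.0, 0.028, -0.002], [0.028, 1.0, 0.001]] F [-5.   1.9  9.1] gap 56.0
units [-2.439 -0.162 -0.202]
turn -0.266
```

View pics/s2c.png

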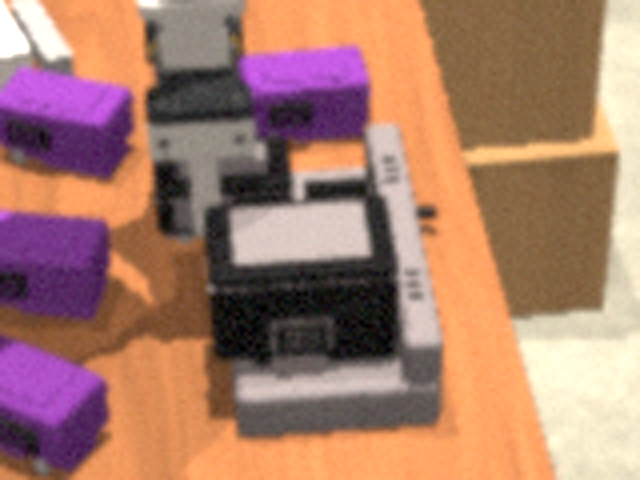

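The pack has come 56 mm back, clear of the lips, and the large pack has stayed in place. Next: lift and square up.

```bash
python3 -m jog '[{"grip":0,"tx":-0.3,"ty":0,"tz":0,"turn":0},{"grip":0,"tx":-0.9,"ty":0,"tz":0,"turn":0},{"grip":0,"tx":-1.6,"ty":0,"tz":0,"turn":0},{"grip":0,"tx":-2.3,"ty":0,"tz":0,"turn":-0.1},{"grip":0,"tx":-2.8,"ty":0,"tz":0,"turn":-0.27},{"grip":0,"tx":-2.8,"ty":0,"tz":0,"turn":-0.27},{"grip":0,"tx":-2.8,"ty":0,"tz":0,"turn":-0.27}]' 35
python3 -c "
from h import *
plan([575,-196.5,162],np.pi/2)"
```

```text
clock: 3.95
eef_pos: [474.2, 348.0, 163.8]
eef_rot: [-1.114, 1.57, 0.456]
wrist_force: [-0.1, 0.7, -3.2]
finger_gap: 55.7
t 3.95 pos [474.2 348.  163.8] axes [[0.001, 0.0, -1.0], [-1.0, 0.001, -0.001], [0.001, 1.0, 0.0]] F [-0.1  0.7 -3.2] gap 55.7
units [  0.042  -2.527 -13.61 ]
turn -0.005
```

```bash
python3 -m jog '[{"grip":0,"tx":0,"ty":0,"tz":-0.4,"turn":0},{"grip":0,"tx":0,"ty":0,"tz":-1.1,"turn":0},{"grip":0,"tx":0,"ty":0,"tz":-1.8,"turn":0},{"grip":0,"tx":0,"ty":0,"tz":-2.5,"turn":0},{"grip":0,"tx":0,"ty":0,"tz":-3.2,"turn":0},{"grip":0,"tx":0,"ty":0,"tz":-3.9,"turn":0},{"grip":0,"tx":0,"ty":0,"tz":-4.6,"turn":0},{"grip":0,"tx":0,"ty":0,"tz":-5.3,"turn":0},{"grip":0,"tx":0,"ty":0,"tz":-6.0,"turn":0},{"grip":0,"tx":0,"ty":0,"tz":-6.6,"turn":0},{"grip":0,"tx":0,"ty":0,"tz":-7.0,"turn":0},{"grip":0,"tx":0,"ty":0,"tz":-7.0,"turn":0}]' 35
python3 -m jog '[{"grip":0,"tx":0,"ty":-0.2,"tz":-0.4,"turn":0},{"grip":0,"tx":0,"ty":-0.5,"tz":-1.1,"turn":0},{"grip":0,"tx":0,"ty":-0.8,"tz":-1.8,"turn":0},{"grip":0,"tx":0,"ty":-1.1,"tz":-2.5,"turn":0},{"grip":0,"tx":0,"ty":-1.4,"tz":-3.2,"turn":0},{"grip":0,"tx":0,"ty":-1.7,"tz":-3.9,"turn":0},{"grip":0,"tx":0,"ty":-2.0,"tz":-4.6,"turn":0},{"grip":0,"tx":0,"ty":-2.3,"tz":-5.3,"turn":0},{"grip":0,"tx":0,"ty":-2.4,"tz":-6.0,"turn":0},{"grip":0,"tx":0,"ty":-2.5,"tz":-6.4,"turn":0},{"grip":0,"tx":0,"ty":-2.5,"tz":-6.6,"turn":0},{"grip":0,"tx":0,"ty":-2.5,"tz":-6.6,"turn":0}]' 35
python3 - <<'E'
from h import *
plan([575,-196.5,18],np.pi/2)
c=snap("side","s3");im=c["image"][200:440,220:520,::-1]
cv2.imwrite("pics/s3c.png",cv2.convertScaleAbs(cv2.resize(im,None,fx=2.5,fy=2.5,interpolation=cv2.INTER_CUBIC),alpha=1.6))
E
```

```text
clock: 4.95
eef_pos: [473.3, 65.7, 161.7]
eef_rot: [1.779, 1.568, -2.937]
wrist_force: [-0.2, -0.7, -2.4]
finger_gap: 55.8
clock: 5.95
eef_pos: [573.8, -196.4, 161.8]
eef_rot: [1.206, 1.568, 2.775]
wrist_force: [-0.2, 0.0, -2.3]
finger_gap: 55.9
t 5.95 pos [ 573.8 -196.4  161.8] axes [[-0.002, 0.001, -1.0], [-1.0, 0.001, 0.002], [0.001, 1.0, 0.001]] F [-0.2  0.  -2.3] gap 55.9
units [ 3.595 -0.039 -0.006]
turn -0.014
```

View pics/s3c.png

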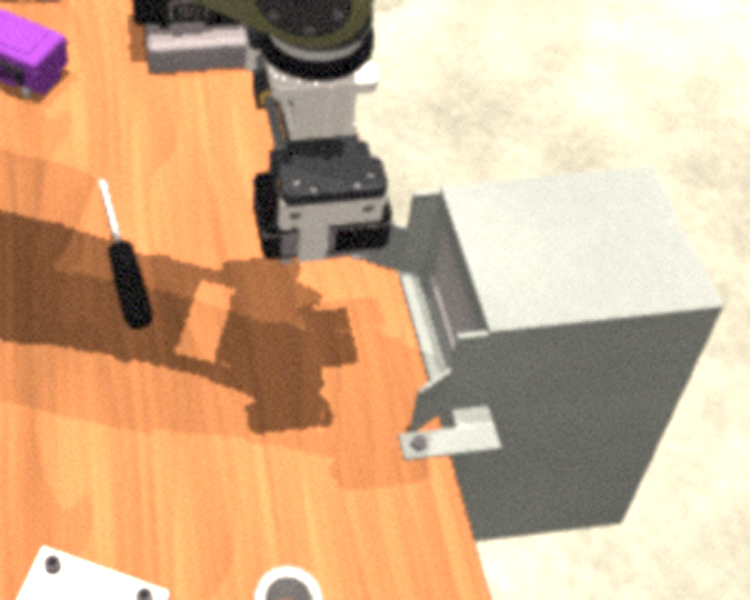

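The pack is held in front of the mouth, with the driver, plate and bushing undisturbed. Lowering.

```bash
python3 -m jog '[{"grip":0,"tx":0.4,"ty":0,"tz":0,"turn":0},{"grip":0,"tx":1.1,"ty":0,"tz":0,"turn":0},{"grip":0,"tx":1.8,"ty":0,"tz":0,"turn":0},{"grip":0,"tx":2.5,"ty":0,"tz":0,"turn":0},{"grip":0,"tx":3.1,"ty":0,"tz":0,"turn":0},{"grip":0,"tx":3.4,"ty":0,"tz":0,"turn":0},{"grip":0,"tx":3.55,"ty":0,"tz":0,"turn":0},{"grip":0,"tx":3.6,"ty":0,"tz":0,"turn":0},{"grip":0,"tx":3.63,"ty":0,"tz":0,"turn":0},{"grip":0,"tx":3.66,"ty":0,"tz":0,"turn":0},{"grip":0,"tx":3.66,"ty":0,"tz":0,"turn":0}]' 35
python3 -c "
from h import *
plan([636,-196.5,16],np.pi/2)"
```

```text
clock: 6.92
eef_pos: [574.7, -196.0, 18.0]
eef_rot: [-1.944, 1.569, -0.374]
wrist_force: [0.5, -0.3, -2.8]
finger_gap: 56.0
t 6.92 pos [ 574.7 -196.    18. ] axes [[0.001, -0.001, -1.0], [-1.0, 0.0, -0.001], [0.0, 1.0, -0.001]] F [ 0.5 -0.3 -2.8] gap 56.0
units [ 0.054 -1.531 -0.012]
turn -0.0
```

```bash
python3 -m jog '[{"grip":0,"tx":0,"ty":-0.3,"tz":-0.01,"turn":0},{"grip":0,"tx":0,"ty":-0.7,"tz":-0.01,"turn":0},{"grip":0,"tx":0,"ty":-1.1,"tz":-0.01,"turn":0},{"grip":0,"tx":0,"ty":-1.4,"tz":-0.01,"turn":0},{"grip":0,"tx":0,"ty":-1.53,"tz":-0.01,"turn":0},{"grip":0,"tx":0.03,"ty":-1.53,"tz":-0.01,"turn":0},{"grip":0,"tx":0.05,"ty":-1.53,"tz":-0.01,"turn":0},{"grip":0,"tx":0.07,"ty":-1.53,"tz":-0.01,"turn":0},{"grip":0,"tx":0.07,"ty":-1.53,"tz":-0.01,"turn":0}]' 35
python3 -m jog '[{"grip":0.85,"tx":0,"ty":0,"tz":0,"turn":0},{"grip":0.85,"tx":0,"ty":0,"tz":0,"turn":0},{"grip":0.85,"tx":0,"ty":0,"tz":0,"turn":0},{"grip":0.85,"tx":0,"ty":0,"tz":0,"turn":0},{"grip":0.85,"tx":0,"ty":0,"tz":0,"turn":0}]'
```

```text
clock: 7.67
eef_pos: [635.0, -196.4, 14.6]
eef_rot: [1.572, 1.571, -3.141]
wrist_force: [-1.7, -0.1, -0.0]
finger_gap: 55.3
clock: 8.08
eef_pos: [635.5, -196.4, 14.3]
eef_rot: [-1.946, 1.57, -0.375]
wrist_force: [-0.1, -0.0, -0.2]
finger_gap: 79.9
```

```bash
python3 -m jog '[{"grip":0.85,"tx":-0.3,"ty":0,"tz":0,"turn":0},{"grip":0.85,"tx":-1,"ty":0,"tz":0,"turn":0},{"grip":0.85,"tx":-1.8,"ty":0,"tz":0,"turn":0},{"grip":0.85,"tx":-1.8,"ty":0.2,"tz":0,"turn":0},{"grip":0.4,"tx":-1.8,"ty":0.9,"tz":0,"turn":0},{"grip":0,"tx":-1.8,"ty":1.6,"tz":0,"turn":0},{"grip":0,"tx":-1.8,"ty":1.75,"tz":0,"turn":0},{"grip":0,"tx":-1.8,"ty":1.75,"tz":0,"turn":0},{"grip":0,"tx":-1.8,"ty":1.75,"tz":0,"turn":0},{"grip":0,"tx":-1.8,"ty":1.75,"tz":0,"turn":0}]'
python3 - <<'E'
from h import *
plan([565,-196.5,22],np.pi/2)
c=snap("side","s4");im=c["image"][220:440,220:520,::-1]
cv2.imwrite("pics/s4c.png",cv2.convertScaleAbs(cv2.resize(im,None,fx=2.5,fy=2.5,interpolation=cv2.INTER_CUBIC),alpha=1.6))
E
```

```text
clock: 8.92
eef_pos: [566.5, -196.4, 86.7]
eef_rot: [-1.943, 1.57, -0.372]
wrist_force: [0.7, -0.2, -0.4]
finger_gap: 43.2
t 8.92 pos [ 566.5 -196.4   86.7] axes [[0.001, -0.0, -1.0], [-1.0, -0.0, -0.001], [-0.0, 1.0, -0.0]] F [ 0.7 -0.2 -0.4] gap 43.2
units [ 1.618e+00  3.900e-02 -1.000e-03]
turn 0.002
```

View pics/s4c.png

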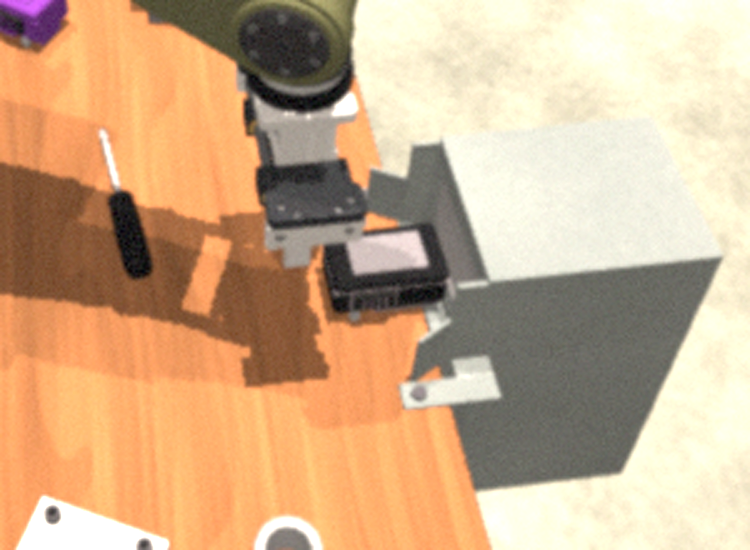

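The pack stands square at the mouth (crop 385,268), its nose just in it. Lower behind it and push.

```bash
python3 -m jog '[{"grip":0.3,"tx":0.5,"ty":0,"tz":0,"turn":0},{"grip":0.3,"tx":1.2,"ty":0,"tz":0,"turn":0},{"grip":0.3,"tx":1.65,"ty":0,"tz":0,"turn":0},{"grip":0.3,"tx":1.65,"ty":0,"tz":0,"turn":0},{"grip":0.3,"tx":1.65,"ty":0,"tz":0,"turn":0}]'
python3 -m jog '[{"grip":0.3,"tx":0,"ty":-0.3,"tz":0,"turn":0},{"grip":0.3,"tx":0,"ty":-0.55,"tz":0,"turn":0},{"grip":0.3,"tx":0,"ty":-0.75,"tz":0,"turn":0},{"grip":0.3,"tx":0,"ty":-0.95,"tz":0,"turn":0},{"grip":0.3,"tx":0,"ty":-1.15,"tz":0,"turn":0},{"grip":0.3,"tx":0,"ty":-1.35,"tz":0,"turn":0},{"grip":0.3,"tx":0,"ty":-1.5,"tz":0,"turn":0},{"grip":0.3,"tx":0,"ty":-1.5,"tz":0,"turn":0}]'
python3 - <<'E'
from h import *
plan([665,-196.5,22],np.pi/2)
c=snap("side","s5");im=c["image"][220:440,220:520,::-1]
cv2.imwrite("pics/s5c.png",cv2.convertScaleAbs(cv2.resize(im,None,fx=2.5,fy=2.5,interpolation=cv2.INTER_CUBIC),alpha=1.6))
E
```

```text
clock: 9.38
eef_pos: [565.7, -196.1, 19.9]
eef_rot: [1.154, 1.569, 2.725]
wrist_force: [1.2, -0.3, 2.0]
finger_gap: 28.2
clock: 10.05
eef_pos: [626.7, -196.4, 21.2]
eef_rot: [-1.897, 1.569, -0.326]
wrist_force: [-0.9, -0.6, 0.0]
finger_gap: 28.5
t 10.05 pos [ 626.7 -196.4   21.2] axes [[0.002, -0.001, -1.0], [-1.0, -0.0, -0.002], [-0.0, 1.0, -0.001]] F [-0.9 -0.6  0. ] gap 28.5
units [-0.018 -0.956 -0.003]
turn 0.003
```

View pics/s5c.png

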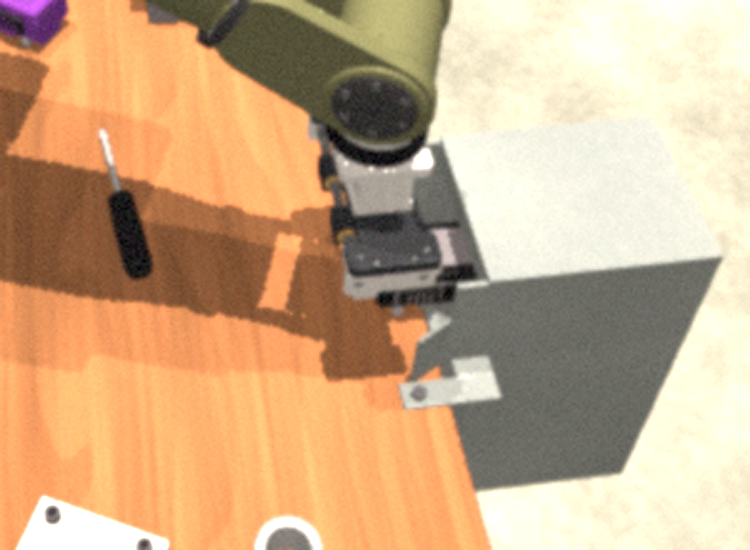

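```bash
python3 -m jog '[{"grip":0.3,"tx":-0.05,"ty":-0.15,"tz":0,"turn":0},{"grip":0.3,"tx":-0.1,"ty":-0.3,"tz":0,"turn":0},{"grip":0.3,"tx":-0.1,"ty":-0.45,"tz":0,"turn":0},{"grip":0.3,"tx":-0.1,"ty":-0.6,"tz":0,"turn":0},{"grip":0.3,"tx":-0.1,"ty":-0.7,"tz":0,"turn":0},{"grip":0.3,"tx":-0.1,"ty":-0.7,"tz":0,"turn":0}]'
python3 -m jog '[{"grip":0.3,"tx":0,"ty":0.1,"tz":0,"turn":0},{"grip":0.3,"tx":0,"ty":0.7,"tz":0,"turn":0},{"grip":0.3,"tx":0,"ty":1.5,"tz":0,"turn":0},{"grip":0.3,"tx":-0.5,"ty":2.3,"tz":0,"turn":0},{"grip":0.3,"tx":-1.2,"ty":3.1,"tz":0,"turn":0},{"grip":0.3,"tx":-2,"ty":3.9,"tz":0,"turn":0},{"grip":0.3,"tx":-2.5,"ty":4.5,"tz":0,"turn":0},{"grip":0.3,"tx":-2.5,"ty":4.5,"tz":0,"turn":0},{"grip":0.3,"tx":-2.5,"ty":4.5,"tz":0,"turn":0}]'
python3 - <<'E'
from h import *
c=snap("side","s6");im=c["image"][100:480,140:520,::-1]
a=cv2.resize(im,None,fx=1.5,fy=1.5,interpolation=cv2.INTER_CUBIC)
c=snap("top","t6"); im=c["image"][170:230,360:460,::-1]; b=cv2.resize(im,(400,240),interpolation=cv2.INTER_CUBIC)
o=np.zeros((570,800,3),np.uint8); o[:,:400]=a[:,170:570]; o[:240,400:]=b
o[260:570,400:]=cv2.resize(c["image"][200:310,200:520,::-1],(400,310))
cv2.imwrite("pics/s6c.png",cv2.convertScaleAbs(o,alpha=1.8))
E
```

```text
clock: 10.6
eef_pos: [654.3, -196.2, 24.1]
eef_rot: [-1.667, 1.57, -0.096]
wrist_force: [0.4, -0.0, -0.5]
finger_gap: 28.0
clock: 11.35
eef_pos: [473.2, -196.7, 125.7]
eef_rot: [-2.021, 1.568, -0.451]
wrist_force: [-0.4, 0.1, -0.6]
finger_gap: 28.3
```

View pics/s6c.png

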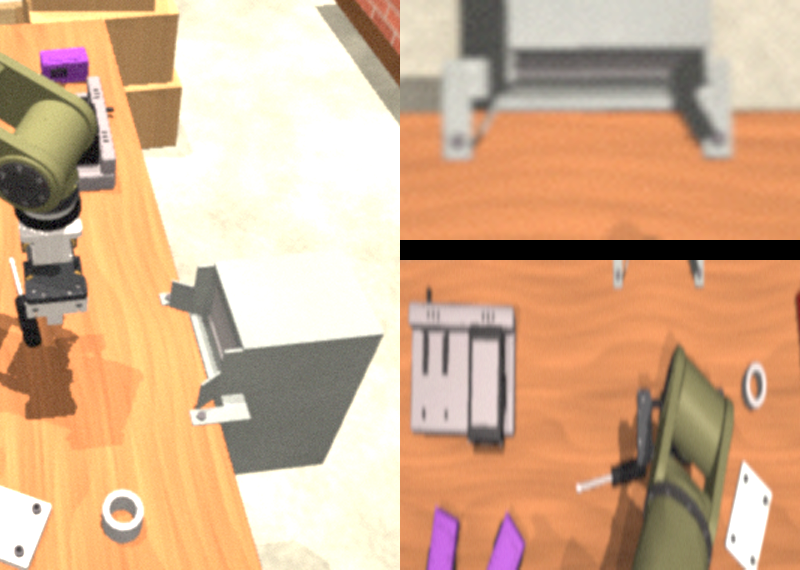

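The pack is out of sight inside the box, and the mouth (top view) looks as it did at the start. I let it settle and compare with the first pictures.

```bash
python3 -m jog '[{"grip":0.3,"tx":-1,"ty":0.5,"tz":0,"turn":0},{"grip":0.3,"tx":-1,"ty":0.5,"tz":0,"turn":0},{"grip":0.3,"tx":-1,"ty":0.5,"tz":0,"turn":0},{"grip":0.3,"tx":-1,"ty":0.5,"tz":0,"turn":0},{"grip":0.3,"tx":-1,"ty":0.5,"tz":0,"turn":0},{"grip":0.3,"tx":-1,"ty":0.5,"tz":0,"turn":0},{"grip":0.3,"tx":-1,"ty":0.5,"tz":0,"turn":0},{"grip":0.3,"tx":-1,"ty":0.5,"tz":0,"turn":0},{"grip":0.3,"tx":-1,"ty":0.5,"tz":0,"turn":0},{"grip":0.3,"tx":-1,"ty":0.5,"tz":0,"turn":0},{"grip":0.3,"tx":-1,"ty":0.5,"tz":0,"turn":0},{"grip":0.3,"tx":-1,"ty":0.5,"tz":0,"turn":0}]'
python3 - <<'E'
from h import *
import pickle
for n,rs in(("top",{"mouth":(180,200,385,432),"large":(222,268,254,284),"bushing":(232,256,472,496),"plate":(270,315,462,500)}),("side",{"mouth":(270,370,380,410),"driver":(270,335,255,285),"plate":(415,480,215,295),"bushing":(420,465,315,355)})):
    a=pickle.load(open(n+"0.pkl","rb"))["image"]; b=manip.camera(n)["image"]
    for k,(r0,r1,c0,c1) in rs.items():
        f=lambda i:np.float32(cv2.cvtColor(i[r0:r1,c0:c1],cv2.COLOR_RGB2GRAY))
        A,B=f(a),f(b); s,resp=cv2.phaseCorrelate(A,B,cv2.createHanningWindow(A.shape[::-1],cv2.CV_32F)); print(n,k,"diff",abs(A-B).mean().round(1),"shift px",np.round(s,2),round(resp,2))
E
```

```text
clock: 12.45
eef_pos: [453.5, -196.3, 164.3]
eef_rot: [-1.23, 1.571, 0.341]
wrist_force: [-0.6, -0.0, -0.4]
finger_gap: 28.3
top mouth diff 1.6 shift px [-0.09 -0.1 ] 1.11
top large diff 1.7 shift px [ 0.02 -0.02] 1.1
top bushing diff 0.7 shift px [-0.12  0.12] 0.83
top plate diff 2.9 shift px [-0.02  0.57] 0.99
side mouth diff 3.6 shift px [0.08 0.06] 0.99
side driver diff 34.2 shift px [0.06 0.75] 0.67
side plate diff 13.2 shift px [-0.14  0.06] 0.93
side bushing diff 4.7 shift px [-0.04  0.65] 0.92
```

```bash
python3 -c "
from cell import manip
print(manip.sign_off())"
```

```text
the job is handed in; nothing more can be done
None
```

The slim pack is in the drop box, and I handed the job in at about 12.5 s; the hand-in gives no verdict.

- **What I did:** I squeezed both side buttons while the pack was still home, with the finger gap at 56 mm, so both were flush. I drew it 56 mm straight back, lifted it clear of the large pack and carried it over. I then set it down at the mouth and pushed it through the flap with the part-closed fingers.
- **Pack and flap:** the pack is no longer visible anywhere on the bench or in the mouth. The mouth looks the same as at the start in both views (shift 0.1 px), so the flap appears shut. The depth of the pack inside the box could not be seen directly.
- **Large pack:** shift 0.03 px in the top view, so it has not moved.
- **Bystanders:** apparent shifts of at most 0.8 px, about 2 mm. The driver's and plate's side-view patches differ more in brightness, which I put down to the arm's shadow.
- **Robot:** the arm stands clear and touches nothing, with wrist force below 1 N.

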